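# Turn a plaster mould half over in the turnover jig

## Robot

A 7-joint arm with a two-finger parallel gripper is mounted at the origin on the work surface. World frame = base frame: x ahead of the robot, y to its left, z up, the work surface at z = 0. Lengths are in m, angles in rad, forces in N, time in s.
With the tool pointing down it reaches from about 0.35 to 0.9 m from the base axis. Payload 8.1 kg.
Tool frame: the origin (TCP) lies between the finger pads; the fingertips stand ahead of it and the grasp point (between the pads) is the TCP (arm.nose_length is the z of the fingertips in the tool frame, in m); z points along the fingers, y is the line along which they close (so a half turn about z gives the same grasp; the last joint's range is limited). The gripper opens to 92 mm and grips with 3 to 60 N. Pads are 19 mm wide; open, the fingers measure 130 mm over their backs; the gripper's body (75 mm by 190 mm) begins 47 mm behind the grasp point.
Start: joints at [1.048, 0.434, 0.025, 1.573, -0.012, 1.134, -0.075], TCP at [0.255, -0.571, 0.213] pointing down, gripper open.
Joint ranges: [-2.62, 2.62], [-0.44, 2.09], [-1.27, 1.32], [0.08, 2.57], [-1.32, 4.46], [0.12, 2], [-2.74, 2.74]. Speed limits (rad/s): [2.22, 2.22, 3.01, 3.01, 3.14, 3.14, 3.14].

## Interface

Orientations are given as a rotation vector (axis times angle).
In Python, from cell import sensors, optics, arm gives the robot as it stands.
- The arm moves only by the tool arm_command, never from a script. Its argument "deltas" is one flat list of numbers, 7 for each row, row after row: the turn, a rotation vector about the world's x, y, z as a fraction of full scale, then the shift along the world's x, y, z as a fraction of full scale, then the finger opening in mm, from 0 to 91.8. In form: [wx, wy, wz, dx, dy, dz, fingers, wx, wy, wz, dx, dy, dz, fingers, ...]. A call has 1 to 20 rows; each row is the pose to reach, as a shift and turn from the pose commanded when the call began; what a row does not reach only later rows make up. Full scale, the value 1, is 1 m for a shift and 90 degrees for a turn. A row lasts 1/10 s, in which the tool goes at most 50 mm and 8.59 degrees, less where a joint would pass 70% of its speed; a pose out of reach is approached as far as the arm can. A call with a number of a shift or a turn outside -1 to 1 is refused whole. A call with a gripper value outside its range is refused whole. The fingers move at their own pace and stop on an object; "force" is the grip in N (left out, the last holds). Time passes only in rows, so rows that repeat a pose let the fingers close. It gives the time, the measured TCP pose, the force, the opening and the grip force at its end, in the units of the state.
- sensors.observe(): the state, without advancing time (a new reading comes with each control period).
- optics.get_image(name): name is "scene" or "top" or "wrist"; returns the picture (384x512x3 uint8, blue, green, red); there is no depth.
- optics.calibration(name): a dict with "camera_matrix" (3x3 intrinsics, pixels), "D" ([k1, k2, p1, p2, k3] as OpenCV has them; the pictures are not rectified), "rvec" (rotation vector, rad) and "tvec" (3), from world to camera coordinates, as OpenCV has them. Camera axes: x right, y down, z forward; pixel columns grow to the right and rows downward; lengths in m; the calibration is good to about 2 mm. A picture is of the moment at which its call begins: read the wrist's pose just before it. calibration takes no time and is no camera call; for the wrist camera it gives the pose at the moment of the call.
- arm.sign_off(): hands the job in; it is judged then, once.
The state is a dict: "clock": time; "joints": joint angles; "dq": joint speeds; "joint_efforts": joint torques, N m; "position": TCP position; "ee_rot": TCP orientation; "force": force on the tool from outside, world axes, zero at the start; "ft_torque": the same for the moment, N m; "width": opening from 0.0 (shut) to 1.0 (fully open); "gripper_force": force on a finger pad.
Only numpy, scipy, OpenCV 4.12 (cv2) and the standard library are available. Lean on these libraries where they do the work, as an engineer would, in place of code of your own. Each camera call takes 0.05 s, during which the arm holds its last target. There are 200 camera calls.

## Task

First lay the small plaster mould half with the four blue key dots, face up as it is, right down into the pocket of the locked flipper plate. Then pull up the red spring knob and twist it into its rest notch so that the plunger stays up by itself, and let go of it. Finally swing the flipper plate fully over by its blue handle, guiding it down gently rather than letting it fall, so that the mould drops face down into the green nest; leave the knob parked and everything else on the bench where it stands.

Things in the scene. Friction and masses are not known exactly. Their poses are not given: they have to be found in the camera images.
- turner: Turnover jig, bolted down: grey base 170 x 190 x 10 mm. Origin on the bench under the middle of the hinge axis, which runs along its x, 62 mm up, between posts at x = +-50 mm (72 mm high). At the start the flipper plate lies on the +y side; the green nest is on the -y side; the spring plunger stands upright at x = +67 mm, y = 0 on a bracket (column x 92 to 104 mm, arm top 107 mm high).
- nest (a point): Centre of the floor of the green nest, 50 mm above the bench, axes as the jig. The recess measures 67 mm along x by 62 mm along y and is 10 mm deep.
- flipper (a joint): Angle of the aluminium flipper plate, rad, about the jig's +x axis: 0 = lying open on the +y side, pocket up (start, locked by the plunger); pi/2 = standing up; pi = fully over, pocket down over the nest. 0.3 kg, almost free hinge: it falls if let go in mid-swing. It will not turn while the plunger bolt is down.
- pocket (a point): Centre of the pocket's floor in the flipper plate; z out of the pocket, y away from the hinge. At angle 0: 38 mm above the bench, 49.5 mm from the hinge axis. Pocket 65 (x) x 55 (y) mm, 24 mm deep; 6 mm walls at the two y ends, but on the x sides only 7 mm corner returns, leaving a 41 mm gap for the fingers. A part slides out only some 30 degrees past upright.
- handle (a point): Middle of the blue round handle bar, 12 mm in diameter and 84 mm long between its arms, parallel to the hinge axis and 140 mm from it, level with the hinge when the plate is at 0 or pi (62 mm above the bench). 51 mm are free between bar and plate. The bar may turn between the fingers while it swings.
- plunger (a joint): Lift of the spring plunger, m: 0 = bolt down, plate locked; from about 0.0125 its brass cross pin clears the sleeve's top and the knob can turn; 0.018 = end of travel. Spring 5 N at the bottom, 10 N at 0.0125. Parked in the rest notch it reads about 0.009.
- tknob (a joint): Turn of the red T-knob, rad, counter-clockwise from above positive: 0 = cross pin in its deep slot (only there can it go fully down); the rest notch (brass coloured, 3 mm deep) is centred at 1.2, where the pin may settle between about 1.0 and 1.4; beyond it is an end stop. Lowered there, the pin stays in the notch.
- knob_grip (a point): Centre of the red T-knob's grip bar, 46 mm long (its own x axis; the jig's x axis at turn 0), 14 mm wide (its y), 20 mm high, 143 mm above the bench when the bolt is down. It stands on a thin stem with 14 mm free beneath it. Nothing stands beside it.
- mould: The plaster mould half to be turned over: white block 60 (x) x 50 (y) x 28 (z) mm with four blue key dots and a shallow brownish figure shape on its face (+z side, up at the start), about 0.12 kg, origin at the centre of its underside (the side away from the face). Either way round about z will do.
- round_mould: Bystander: loose white round plaster mould, 72 mm across, 32 mm high, origin under its centre.
- tall_mould: Bystander: loose cream square mould 52 x 52 x 55 mm, no blue dots, origin under its centre.
- puppy: Bystander: loose white figurine of a sitting dog, 42 mm across, 75 mm high, beside the flipper plate, origin under its centre.
- slip_jar: Bystander: loose white jar with yellow cap, 44 mm across, 65 mm high, beside the nest, origin under its centre.
- cone_weight: Bystander: loose brass weight, 48 mm across, 45 mm high, near the plunger, origin under its centre.
- red_bowl: Bystander: loose red bowl, 110 mm across, 50 mm high, origin under its centre.
- big_mould: Bystander: loose white round mould, 110 mm across, 60 mm high, origin under its centre.
- brush: Bystander: loose brush 190 mm long, lying on the bench right of the jig.
Mind the look-alikes: they are no part of the job. What is shaped like the mould but orange or turquoise is not meant.

How it is judged:
On the way, in this order (a step that is already met when the one before it is completed fails the run):
1. the mould half lies face up at the bottom of the flipper plate's pocket, let go, the plate still down and locked (horizontal distance between mould and pocket below 0.006 m and z of mould in the frame of pocket below 0.003 m and angle between mould's own z axis and vertical below 0.08 rad and value of joint flipper below 0.05 rad and contact force between the fingers and mould below 0.1 N), for 0.2 s.
2. the spring knob is parked in its rest notch and let go, the plate not yet swung (value of joint plunger between 0.0075 and 0.0108 m and value of joint tknob above 0.9 rad and value of joint flipper below 0.1 rad and contact force between the fingers and tknob below 0.1 N), for 0.3 s.
At the end, for the whole second after the job is handed in: Plate swung fully over (past 3.08 rad); mould at rest face down on the nest floor (back at most 31 mm above it, centre within 8 mm, tilt within 0.09 rad, aligned within 0.15 rad); plunger still parked (lift 7.5 to 10.8 mm, turn over 0.9 rad) (value of joint flipper above 3.08 rad and horizontal distance between mould and nest below 0.008 m and z of mould in the frame of nest below 0.031 m and angle between mould's own z axis and vertical above 3.05 rad and angle between the x axis of mould and the x axis of turner, either way round below 0.15 rad and value of joint plunger between 0.0075 and 0.0108 m and value of joint tknob above 0.9 rad and linear speed of mould below 0.02 m/s); the robot touches nothing.
It fails at once if the flipper plate is let fall or slammed (faster than 4 rad/s) (velocity of joint flipper above 4 rad/s or velocity of joint flipper below -4 rad/s).
It fails at once if a bystander is moved by more than 30 mm (distance of any of round_mould, tall_mould, puppy, slip_jar, cone_weight, red_bowl, big_mould, brush from where it was at the start of the episode above 0.03 m).
It also fails if it takes over 67 s, if anything falls off the work surface, if the arm or the gripper's body presses on something with over 40 N, if the wrist force passes 120 N, or if a joint passes its speed limit or range.

## Working session

There is one attempt and no reset: what is moved stays moved. The work goes in short steps, Python scripts to look and compute and a tool call to move; the robot and the scene stay as the last step left them, time stands still between calls to the robot, and variables do not carry over. Pictures are saved under pics/ and viewed, at most 10 in all, crops included, and the job is handed in when it is done.

Besides the shell and the picture viewer there is one more tool, called after "Emit:" as name(argument=value, ...), one argument or row to a line, values as JSON. arm_command: Moves the arm, as the interface text tells. Its arguments: {"type":"object","properties":{"deltas":{"type":"array","items":{"type":"number"}},"force":{"type":"number"}},"required":["deltas"]}

```bash
mkdir -p pics; cat > h.py <<'E'
import numpy as np, cv2
from cell import sensors, optics, arm
def ray(cal,uv):
    K=np.array(cal["camera_matrix"]);D=np.array(cal["D"]);R=cv2.Rodrigues(np.array(cal["rvec"],float))[0];t=np.array(cal["tvec"],float).ravel()
    p=cv2.undistortPoints(np.array([[uv]],float),K,D)[0,0]
    return -R.T@t, R.T@np.array([p[0],p[1],1])
def at_z(cal,uv,z):
    c,d=ray(cal,uv); return c+d*(z-c[2])/d[2]
def proj(cal,P):
    return cv2.projectPoints(np.array(P,float).reshape(-1,3),np.array(cal["rvec"],float),np.array(cal["tvec"],float),np.array(cal["camera_matrix"]),np.array(cal["D"]))[0].reshape(-1,2)
E
python3 - <<'E'
from h import *
for n in("scene","top"):
    im=optics.get_image(n); cv2.imwrite(f"pics/{n}.png",im); c=optics.calibration(n); print(n,ray(c,(256,192)))
cv2.imwrite("pics/a.png",np.vstack([cv2.imread("pics/scene.png"),cv2.imread("pics/top.png")])[:, :])
s=sensors.observe(); print(s["clock"],s["position"],s["ee_rot"],arm.nose_length)
a=cv2.resize(cv2.imread("pics/top.png"),(800,600),interpolation=cv2.INTER_CUBIC); cv2.imwrite("pics/top8.png",a)
E
```

```text
scene (array([1.04016755, 0.35660579, 1.25493969]), array([-0.40648502, -0.27449254, -0.87154313]))
top (array([0.29860823, 0.0016448 , 1.35027526]), array([ 0.18154419, -0.0198629 , -0.98321761]))
0.1 [ 0.25450391 -0.57030305  0.21212652] [-3.07130968e+00 -6.54147733e-01  6.49165919e-04] 0.019
```

View pics/top8.png

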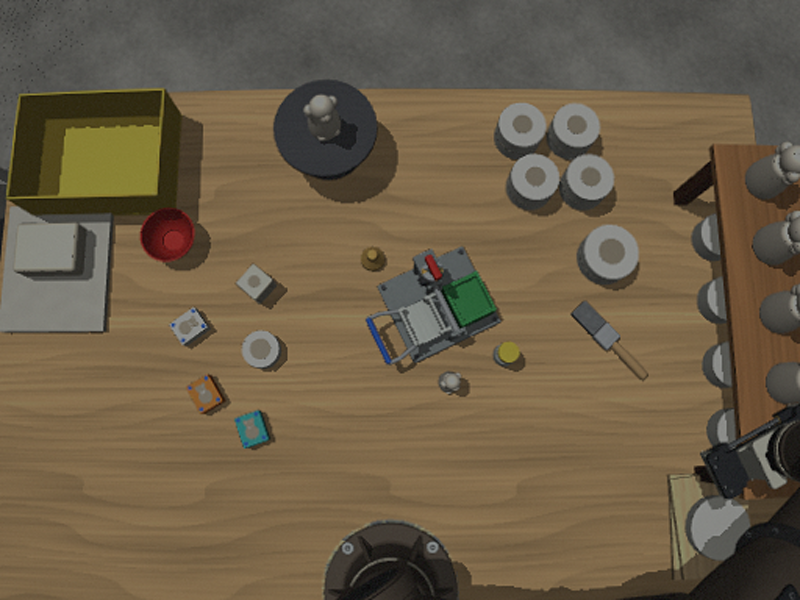

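View pics/scene.png

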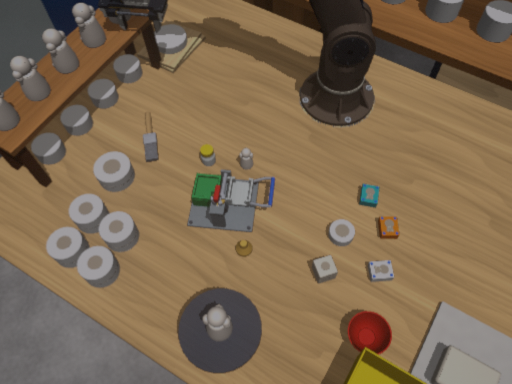

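The top view (800 px) shows these candidates:
- White block with blue dots: (189,326)
- Orange block: (206,393)
- Turquoise block: (253,429)
- Tall cream mould: (256,282)
- Round mould: (261,349)

By the description, the white block with blue dots at (189,326) is the mould. The jig is centred near (440,310), with the handle at (379,340), the nest at (470,297) and the knob at (432,267). I'll check these in a close crop.

```bash
python3 - <<'E'
import cv2,numpy as np
t=cv2.imread("pics/top.png")
a=cv2.resize(t[190:230,100:140],(400,400),interpolation=cv2.INTER_CUBIC)   # x10
b=cv2.resize(t[150:245,230:330],(400,380),interpolation=cv2.INTER_CUBIC)
b=cv2.resize(t[150:250,230:330],(600,600),interpolation=cv2.INTER_CUBIC) #x6
o=np.zeros((600,800,3),np.uint8);o[:,200:]=b;o[:200,:200]=cv2.resize(a,(200,200),interpolation=cv2.INTER_AREA) #x5
cv2.imwrite("pics/crop.png",o)
E
```

```text
(no output)
```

View pics/crop.png

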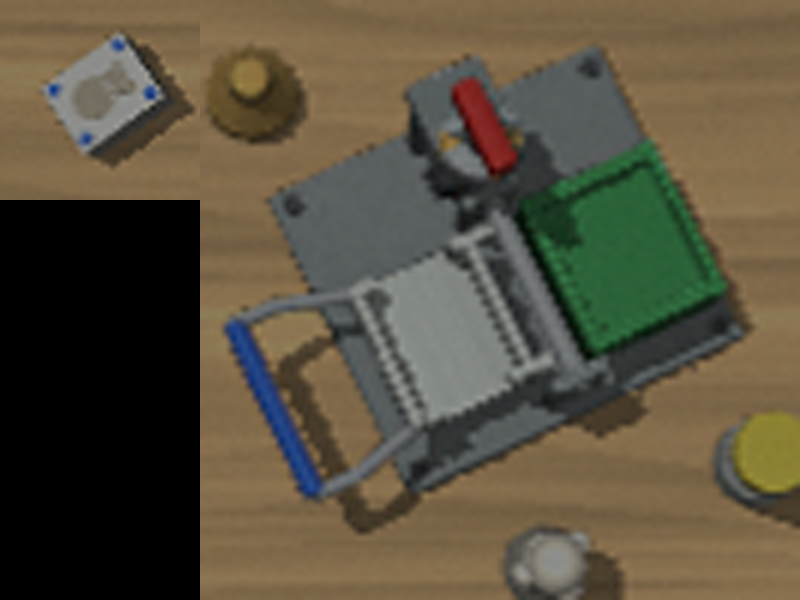

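Crop: the block carries four blue dots and a brown figure, so it is the mould. The knob bar runs (466,85)–(503,168) and the handle (235,325)–(313,492).

```bash
cat > fit.py <<'E'
from h import *
from scipy.optimize import least_squares
c=optics.calibration("top")
d=np.array([at_z(c,(100+u/5-.4,190+v/5-.4),.028)[:2] for u,v in((118,45),(54,90),(150,93),(86,138))])
print("mould",d.mean(0)); e=lambda a,b:(np.linalg.norm(d[a]-d[b]),np.degrees(np.arctan2(*(d[a]-d[b])[::-1])))
print("edges",e(0,1),e(2,3),e(0,2),e(1,3))
J=[(42,140,66,235,325),(-42,140,66,313,492),(90,0,153,466,85),(44,0,153,503,168)]
obs=[(at_z(c,(230+(u-200)/6-.4,150+v/6-.4),z/1e3)[:2],np.array([x,y])/1e3) for x,y,z,u,v in J]
f=lambda p:np.concatenate([p[:2]+np.array([[np.cos(p[2]),-np.sin(p[2])],[np.sin(p[2]),np.cos(p[2])]])@l-w for w,l in obs])
r=least_squares(f,[.5,-.05,.4]); print("jig",r.x,np.degrees(r.x[2]),np.round(f(r.x)*1e3,1))
E
python3 fit.py
```

```text
mould [0.49696388 0.38509667]
edges (np.float64(0.046926364730392245), np.float64(-54.442924916171066)) (np.float64(0.046715222186488777), np.float64(-54.519685129200674)) (np.float64(0.036005551601230604), np.float64(35.19608225848247)) (np.float64(0.03594225514532739), np.float64(35.532099434354144))
jig [ 0.51855737 -0.10945873  0.43006687] 24.641016750156698 [-3.  -0.6  2.2  1.6  1.7  1.  -0.9 -1.9]
```

Emit:
arm_command(
  deltas=[0, 0, 0.06, 0.165, 0.47, 0.04, 85, 0, 0, 0.06, 0.165, 0.47, 0.04, 85, 0, 0, 0.06, 0.165, 0.47, 0.04, 85, 0, 0, 0.06, 0.165, 0.47, 0.04, 85, 0, 0, 0.06, 0.165, 0.47, 0.04, 85, 0, 0, 0.06, 0.165, 0.47, 0.04, 85, 0, 0, 0.06, 0.165, 0.47, 0.04, 85, 0, 0, 0.06, 0.165, 0.47, 0.04, 85, 0, 0, 0.06, 0.165, 0.47, 0.04, 85, 0, 0, 0.128, 0.2425, 0.955, -0.03, 85, 0, 0, 0.128, 0.2425, 0.955, -0.03, 85, 0, 0, 0.128, 0.2425, 0.955, -0.03, 85, 0, 0, 0.128, 0.2425, 0.955, -0.03, 85, 0, 0, 0.128, 0.2425, 0.955, -0.03, 85, 0, 0, 0.128, 0.2425, 0.955, -0.03, 85, 0, 0, 0.128, 0.2425, 0.955, -0.03, 85, 0, 0, 0.128, 0.2425, 0.955, -0.03, 85, 0, 0, 0.128, 0.2425, 0.955, -0.03, 85, 0, 0, 0.128, 0.2425, 0.955, -0.03, 85, 0, 0, 0.128, 0.2425, 0.955, -0.03, 85],
  force=20,
)

```text
clock: 2.1
position: [0.497, 0.3866, 0.1819]
ee_rot: [2.991, 0.96, -0.001]
force: [0.2, -1.3, -0.5]
width: 0.926
gripper_force: 0.0
```

Emit:
arm_command(
  deltas=[0, 0, 0, 0, 0, 0, 85, 0, 0, 0, 0, 0, 0, 85, 0, 0, 0, 0, 0, 0, 85],
)

```text
clock: 2.4
position: [0.4974, 0.3828, 0.1825]
ee_rot: [2.991, 0.958, -0.001]
force: [0.5, -0.2, 0.3]
width: 0.926
gripper_force: 0.0
```

```bash
python3 - <<'E'
from h import *
s=sensors.observe();print(s["clock"],s["position"],s["ee_rot"],s["joints"])
c=optics.calibration("wrist");im=optics.get_image("wrist");cv2.imwrite("pics/w1.png",im)
import pickle;pickle.dump(c,open("w1.pkl","wb"))
# blue dots
b=im.astype(int);m=((b[...,0]-b[...,2]>60)&(b[...,0]-b[...,1]>40)).astype(np.uint8)
n,_,st,ce=cv2.connectedComponentsWithStats(m)
for i in range(1,n):
    if st[i,4]>15: print(st[i,4],ce[i],at_z(c,ce[i],.028))
ct=optics.calibration("top")
for nm,u,v,z in(("puppy",550,560,.07),("jar",775,452,.065)):
    w=at_z(ct,(230+(u-200)/6-.4,150+v/6-.4),z)[:2]; q=np.array([.51856,-.10946]);a=.43
    print(nm,w,np.array([[np.cos(a),np.sin(a)],[-np.sin(a),np.cos(a)]])@(w-q))
E
```

```text
2.4 [0.49743046 0.38281167 0.18253206] [ 2.99073515e+00  9.57505186e-01 -1.04222800e-03] [-0.39128123  0.52308263 -0.52857588  1.56978737  0.28355539  1.12708917
 -1.93553392]
39 [236.12820513 156.12820513] [0.49878984 0.41552181 0.028     ]
38 [278.07894737 156.05263158] [0.52598983 0.37738202 0.028     ]
35 [236.88571429 187.11428571] [0.46935808 0.3945593  0.028     ]
37 [277.75675676 186.81081081] [0.49693829 0.35637316 0.028     ]
20 [206.5 251.5] [0.37822025 0.37861005 0.028     ]
20 [235.15 253.8 ] [0.39629591 0.34781763 0.028     ]
22 [241.04545455 319.72727273] [0.31648609 0.28469838 0.028     ]
puppy [ 0.3858584  -0.11433847] [-0.1226549   0.05088506]
jar [ 0.43722453 -0.22530446] [-0.12222333 -0.07139227]
```

View pics/w1.png

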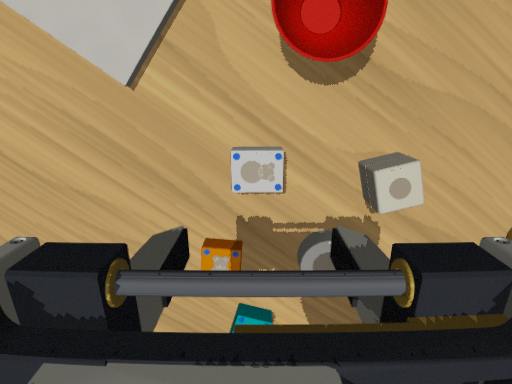

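The wrist view shows the mould squarely between the fingers at (257,171). Its dots average (0.498,0.386), which agrees with the top view. Going down to grip.

Emit:
arm_command(
  deltas=[0, 0, 0, 0.0045, 0.005, -0.04, 85, 0, 0, 0, 0.0045, 0.005, -0.08, 85, 0, 0, 0, 0.0045, 0.005, -0.115, 85, 0, 0, 0, 0.0045, 0.005, -0.14, 85, 0, 0, 0, 0.0045, 0.005, -0.154, 85, 0, 0, 0, 0.0045, 0.005, -0.154, 85, 0, 0, 0, 0.0045, 0.005, -0.154, 50, 0, 0, 0, 0.0045, 0.005, -0.154, 50, 0, 0, 0, 0.0045, 0.005, -0.154, 50, 0, 0, 0, 0.0045, 0.005, -0.154, 50, 0, 0, 0, 0.0045, 0.005, -0.154, 50, 0, 0, 0, 0.0045, 0.005, -0.154, 50, 0, 0, 0, 0.0045, 0.005, -0.154, 50],
  force=25,
)

```text
clock: 3.75
position: [0.5017, 0.3892, 0.0289]
ee_rot: [2.991, 0.96, 0.0]
force: [-0.2, -0.5, -0.5]
width: 0.542
gripper_force: 0.0
```

```bash
python3 - <<'E'
from h import *
im=optics.get_image("wrist");cv2.imwrite("pics/w2.png",im);print(sensors.observe()["gripper_force"],sensors.observe()["width"])
E
```

```text
0.0 0.5432968152105084
```

View pics/w2.png

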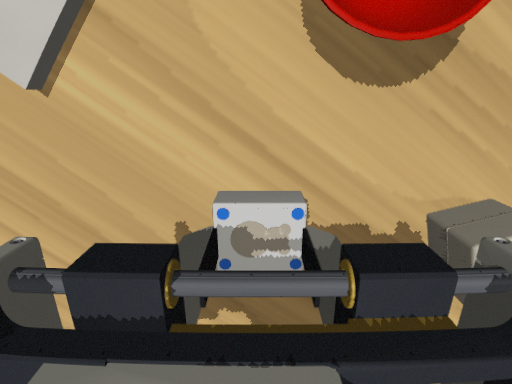

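The wrist view shows the mould upright between the fingers, dots at (223,214), (298,214), (225,264) and (295,264). The reported opening (50 mm) doesn't fit a 60 mm grip, so I'll measure.

```bash
python3 - <<'E'
from h import *
s=sensors.observe();print(s["position"],s["force"],s["width"],s["gripper_force"])
c=optics.calibration("wrist")
P=[at_z(c,p,.028)[:2] for p in((223,214),(298,214),(225,264),(295,264))];print(P,np.mean(P,0))
R=cv2.Rodrigues(np.array(s["ee_rot"]))[0]
for y in(-.025,.025,-.03,.03):
  for z in (0,.019): print(y,z,proj(c,np.array(s["position"])+R@[0,y,z]).round())
print(R[:,0],ray(c,(256,192)))
E
```

```text
[0.50170477 0.38923887 0.02881883] [-0.02097714  0.26241763 -0.51874099] 0.5432968152105084 0.0
[array([0.49864231, 0.41504412]), array([0.52596363, 0.37670991]), array([0.46940334, 0.39430424]), array([0.49647566, 0.3563295 ])] [0.49762124 0.38559694]
-0.025 0 [[220. 233.]]
-0.025 0.019 [[224. 221.]]
0.025 0 [[298. 233.]]
0.025 0.019 [[295. 221.]]
-0.03 0 [[212. 233.]]
-0.03 0.019 [[216. 221.]]
0.03 0 [[306. 233.]]
0.03 0.019 [[302. 221.]]
[ 8.13409577e-01  5.81691375e-01 -6.68515500e-05] (array([0.56833479, 0.43650502, 0.20025404]), array([-0.25362104, -0.16579392, -0.95306055]))
```

Emit:
arm_command(
  deltas=[0, 0, 0, 0, 0, 0, 30, 0, 0, 0, 0, 0, 0, 30, 0, 0, 0, 0, 0, 0, 30, 0, 0, 0, 0, 0, 0, 30],
  force=25,
)

```text
clock: 4.2
position: [0.5017, 0.3892, 0.0288]
ee_rot: [2.991, 0.959, 0.0]
force: [-0.3, 0.4, 0.5]
width: 0.334
gripper_force: 0.0
```

```bash
python3 - <<'E'
from h import *
im=optics.get_image("wrist");s=sensors.observe();print(s["clock"],s["gripper_force"],s["width"],s["force"]);cv2.imwrite("pics/w3.png",cv2.resize(im[150:384,130:400],None,fx=2.5,fy=2.5,interpolation=cv2.INTER_CUBIC))
E
```

```text
4.25 0.0 0.3318616913703328 [ 0.16110311  0.21640931 -0.11520199]
```

View pics/w3.png

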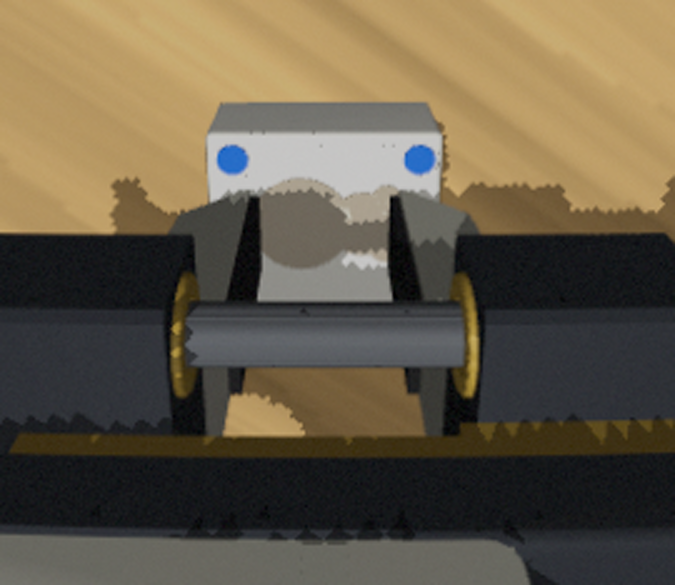

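The crop shows the pads (inner edges about (233,229) and (286,229)) lying over the mould's face, so they closed above it. The tips are higher than the reported pose implies. I'll estimate by how much.

```bash
python3 - <<'E'
from h import *
s=sensors.observe();c=optics.calibration("wrist");p=np.array(s["position"])
R=cv2.Rodrigues(np.array(s["ee_rot"]))[0];y=s["width"]*.0918/2
print(p,s["joints"],"cam in tool",R.T@(ray(c,(256,192))[0]-p))
for x in(.0,.0095,-.0095):
  for z in(-.02,-.01,0,.01,.019): print(x,z,proj(c,[p+R@[x,-y,z],p+R@[x,y,z]]).round(1).tolist())
print(dir(arm),[ (k,getattr(arm,k)) for k in dir(arm) if not k.startswith('_') and not callable(getattr(arm,k))])
E
```

```text
[0.50169367 0.38925312 0.0288246 ] [-0.43935608  0.69264129 -0.46536113  1.69623212  0.3925396   0.84674743
 -2.02583685] cam in tool [ 0.08169377  0.00035024 -0.17142721]
0.0 -0.02 [[232.7, 247.8], [285.8, 247.8]]
0.0 -0.01 [[234.1, 239.9], [284.4, 239.8]]
0.0 0 [[235.4, 232.7], [283.1, 232.7]]
0.0 0.01 [[236.5, 226.3], [282.0, 226.2]]
0.0 0.019 [[237.5, 221.0], [281.1, 220.9]]
0.0095 -0.02 [[232.2, 232.8], [286.2, 232.7]]
0.0095 -0.01 [[233.6, 225.5], [284.8, 225.4]]
0.0095 0 [[235.0, 219.0], [283.5, 218.9]]
0.0095 0.01 [[236.2, 213.1], [282.3, 213.0]]
0.0095 0.019 [[237.2, 208.2], [281.4, 208.2]]
-0.0095 -0.02 [[233.2, 262.3], [285.3, 262.3]]
-0.0095 -0.01 [[234.6, 253.8], [284.0, 253.7]]
-0.0095 0 [[235.8, 246.1], [282.8, 246.0]]
-0.0095 0.01 [[236.9, 239.1], [281.7, 239.0]]
-0.0095 0.019 [[237.8, 233.3], [280.8, 233.3]]
['PlanningError', '__class__', '__delattr__', '__dict__', '__dir__', '__doc__', '__eq__', '__format__', '__ge__', '__getattribute__', '__getstate__', '__gt__', '__hash__', '__init__', '__init_subclass__', '__le__', '__lt__', '__module__', '__ne__', '__new__', '__reduce__', '__reduce_ex__', '__repr__', '__setattr__', '__sizeof__', '__str__', '__subclasshook__', '__weakref__', 'nose_length', 'sign_off'] [('nose_length', 0.019)]
```

Emit:
arm_command(
  deltas=[0, 0, 0, 0, 0, 0, 85, 0, 0, 0, 0, 0, 0, 85, 0, 0, 0, 0, 0, 0, 85, 0, 0, 0, 0, 0, 0, 85, 0, 0, 0, 0, 0, 0, 85, 0, 0, 0, 0, 0, 0, 85, 0, 0, 0, 0, 0, -0.006, 85, 0, 0, 0, 0, 0, -0.012, 85, 0, 0, 0, 0, 0, -0.016, 85, 0, 0, 0, 0, 0, -0.016, 85, 0, 0, 0, 0, 0, -0.016, 85],
)

```text
clock: 5.35
position: [0.5016, 0.3892, 0.0126]
ee_rot: [2.991, 0.96, -0.001]
force: [0.9, -0.1, 0.5]
width: 0.924
gripper_force: 0.0
```

```bash
python3 - <<'E'
from h import *
im=optics.get_image("wrist");s=sensors.observe();print(s["clock"],s["position"],s["width"],s["force"]);cv2.imwrite("pics/w4.png",cv2.resize(im[150:384,110:420],None,fx=2.5,fy=2.5,interpolation=cv2.INTER_CUBIC))
E
```

```text
5.4 [0.50173675 0.38934047 0.01284534] 0.9251454615181861 [ 0.3975614  -0.70834107 -0.5376676 ]
```

View pics/w4.png

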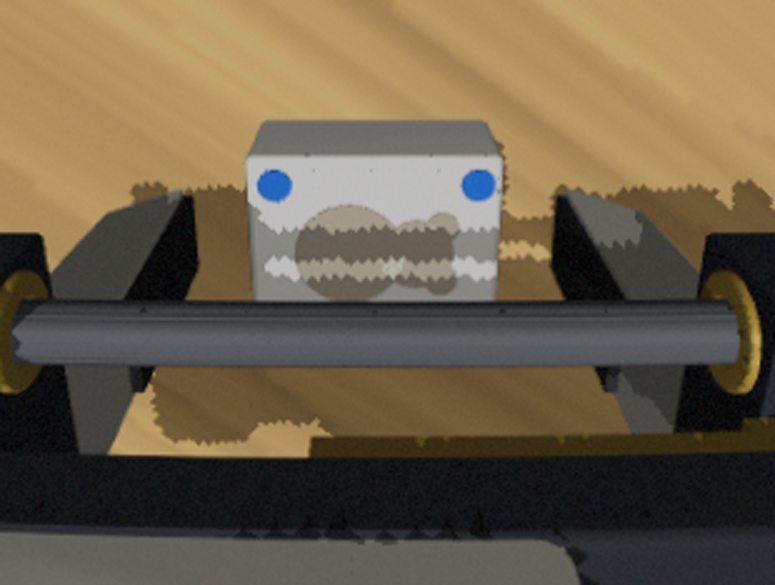

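```bash
python3 - <<'E'
from h import *
s=sensors.observe();c=optics.calibration("wrist");p=np.array(s["position"]);R=cv2.Rodrigues(np.array(s["ee_rot"]))[0]
for (u,v) in((190,193),(567,193),(197,268),(552,268)):
    o,d=ray(c,(110+u/2.5-.3,150+v/2.5-.3));o=R.T@(o-p);d=R.T@d
    y=np.sign(d[1])*s["width"]*.0918/2;print((o+d*(y-o[1])/d[1]).round(4))
E
```

```text
[ 0.0111 -0.0425 -0.0157]
[ 0.0144  0.0425 -0.0233]
[-0.0086 -0.0425 -0.0154]
[-0.0083  0.0425 -0.0162]
```

Measured in the tool frame, the tips sit at z ≈ −0.016, not +0.019. The real tool is therefore about 35 mm shorter than reported, and I will command z 35 mm lower throughout. Going down 20 mm more and gripping.

Emit:
arm_command(
  deltas=[0, 0, 0, 0, 0, -0.006, 85, 0, 0, 0, 0, 0, -0.012, 85, 0, 0, 0, 0, 0, -0.016, 85, 0, 0, 0, 0, 0, -0.02, 85, 0, 0, 0, 0, 0, -0.02, 85, 0, 0, 0, 0, 0, -0.02, 40, 0, 0, 0, 0, 0, -0.02, 40, 0, 0, 0, 0, 0, -0.02, 40, 0, 0, 0, 0, 0, -0.02, 40, 0, 0, 0, 0, 0, -0.02, 40, 0, 0, 0, 0, 0, -0.02, 40, 0, 0, 0, 0, 0, -0.02, 40],
  force=25,
)

```text
clock: 6.6
position: [0.5018, 0.3893, -0.007]
ee_rot: [-2.991, -0.959, -0.0]
force: [-0.1, -1.0, 2.1]
width: 0.653
gripper_force: 25.0
```

Emit:
arm_command(
  deltas=[0, 0, 0, 0, 0, 0.02, 40, 0, 0, 0, 0, 0, 0.06, 40, 0, 0, 0, 0, 0, 0.11, 40, 0, 0, 0.05, 0, 0, 0.16, 40, 0, 0, 0.14, 0.003, -0.04, 0.21, 40, 0, 0, 0.23, 0.006, -0.085, 0.25, 40, 0, 0, 0.32, 0.009, -0.13, 0.257, 40, 0, 0, 0.41, 0.012, -0.175, 0.257, 40, 0, 0, 0.5, 0.014, -0.22, 0.257, 40, 0, 0, 0.59, 0.016, -0.265, 0.257, 40, 0, 0, 0.68, 0.018, -0.31, 0.257, 40, 0, 0, 0.76, 0.02, -0.355, 0.257, 40, 0, 0, 0.83, 0.022, -0.4, 0.257, 40, 0, 0, 0.879, 0.023, -0.445, 0.257, 40, 0, 0, 0.879, 0.025, -0.49, 0.257, 40, 0, 0, 0.879, 0.025, -0.518, 0.257, 40, 0, 0, 0.879, 0.025, -0.518, 0.257, 40, 0, 0, 0.879, 0.025, -0.518, 0.257, 40, 0, 0, 0.879, 0.025, -0.518, 0.257, 40, 0, 0, 0.879, 0.025, -0.518, 0.257, 40],
)

```text
clock: 8.6
position: [0.5268, -0.1271, 0.25]
ee_rot: [1.692, 2.647, 0.001]
force: [-0.2, 0.3, -1.4]
width: 0.652
gripper_force: 25.0
```

```bash
python3 - <<'E'
from h import *
import pickle
s=sensors.observe();c=optics.calibration("wrist");pickle.dump((s,c),open("w5.pkl","wb"));im=optics.get_image("wrist");print(s["clock"],s["position"],s["ee_rot"],s["width"],s["gripper_force"])
cv2.imwrite("pics/w5r.png",im);cv2.imwrite("pics/w5.png",cv2.resize(im,(800,600),interpolation=cv2.INTER_CUBIC))
E
```

```text
8.6 [ 0.5268029  -0.12708811  0.24999146] [1.69197636e+00 2.64694439e+00 5.88668700e-04] 0.6518011733091309 24.999796450138092
```

View pics/w5.png

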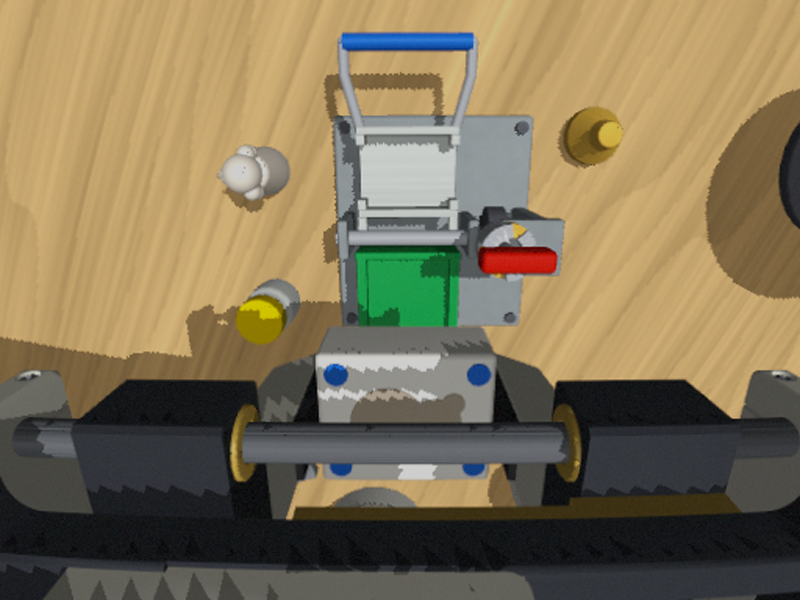

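The wrist view shows:
- Handle: (341,41)–(474,41)
- Knob: (480,258)–(556,261)
- Far wall of the pocket: rows 127–142
- Near wall of the pocket: rows 205–217
- Held mould's front dots: (335,375) and (478,375)

```bash
cat > fit2.py <<'E'
from h import *
import pickle
from scipy.optimize import least_squares
s,c=pickle.load(open("w5.pkl","rb"))
# jig x,y,z mm ; pixel in 800-wide
J=[(42,140,66,474,40),(-42,140,66,341,40),(44,0,152,481,250),(90,0,152,555,251),(85,95,10,532,117),(-85,95,10,334,116)]
w=lambda u,v,z:at_z(c,(u/1.5625-.2,v/1.5625-.2),z/1e3)[:2]
A=lambda a:np.array([[np.cos(a),-np.sin(a)],[np.sin(a),np.cos(a)]])
use=J[:4]
f=lambda p:np.concatenate([p[:2]+A(p[2])@(np.array(j[:2])/1e3)-w(j[3],j[4],j[2]) for j in use])
r=least_squares(f,[.5186,-.1095,.43]).x;print("jig",r,np.degrees(r[2]),(f(r)*1e3).round(1))
loc=lambda u,v,z:(A(r[2]).T@(w(u,v,z)-r[:2])*1e3).round(1)
print("base corners",loc(532,117,10),loc(334,116,10),loc(521,325,10),loc(342,325,10))
print("outer wall",loc(358,128,62),loc(460,128,62),"hingeward wall",loc(360,205,62),loc(458,205,62),"nest top",loc(357,250,60),loc(459,250,60))
p=np.array(s["position"])
# mould dots: top plane z = rep z +.007+.028
z=(p[2]+.035)*1e3; D=[w(335,375,z),w(478,375,z)];m=np.mean(D,0)
print("dots",np.linalg.norm(D[1]-D[0]),np.degrees(np.arctan2(*(D[1]-D[0])[::-1])))
R=cv2.Rodrigues(np.array(s["ee_rot"]))[0]
print("tool y ang",np.degrees(np.arctan2(R[1,1],R[0,1])),"front dots in tool",R.T@np.r_[m-p[:2],0])
pk=r[:2]+A(r[2])@[0,.0495];print("pocket",pk,"knob",r[:2]+A(r[2])@[.067,0],"handle",r[:2]+A(r[2])@[0,.14],A(r[2]))
E
python3 fit2.py
```

```text
jig [ 0.51851841 -0.10571719  0.44209899] 25.330406210646014 [-7.   1.   1.5  4.   2.3 -3.3  3.3 -1.7]
base corners [106.1  88.8] [-60.4  91. ] [107.9 -97.9] [-62.9 -95.9]
outer wall [-35.6  78.2] [39.6 77.4] hingeward wall [-36.2  21.9] [39.2 21.1] nest top [-40.2 -13.7] [ 41.  -14.5]
dots 0.04688967879458797 24.69060279400987
tool y ang 24.825049563261917 front dots in tool [1.24325519e-02 1.84885725e-04 1.73313436e-06]
pocket [ 0.49734045 -0.06097634] knob [ 0.57907674 -0.07705207] handle [0.45862115 0.0208226 ] [[ 0.90385563 -0.42783759]
 [ 0.42783759  0.90385563]]
```

```bash
python3 - <<'E'
from h import *
im=cv2.imread("pics/w5r.png").astype(int)[:230]
b,g,r=im[...,0],im[...,1],im[...,2]
k=np.array([1.5625,1.5625])
for n,m in(("blue",(b-r>50)&(np.indices(b.shape)[0]<40)),("red",(r-g>60)&(r-b>60)),("redbright",(r>190)&(g<60))):
    ys,xs=np.nonzero(m);print(n,len(xs),(xs.min()*1.5625,xs.max()*1.5625),(ys.min()*1.5625,ys.max()*1.5625),xs.mean()*1.5625,ys.mean()*1.5625)
print("red col",im[150:180,330].tolist())
print("plate col gray (u=262)",[(i,int(im[i,262].mean())) for i in range(78,142)])
print("row100 gray", [(j,int(im[110,j].mean())) for j in list(range(212,240))+list(range(284,306))])
E
sed -i 's/^J=.*/J=[(46.5,140,62,474,41),(-46.5,140,62,341,41),(44,0,153,480,264),(90,0,153,556,264)]/' fit2.py; python3 fit2.py
```

```text
blue 925 (np.float64(340.625), np.float64(471.875)) (np.float64(32.8125), np.float64(48.4375)) 406.6756756756757 40.59628378378378
red 803 (np.float64(478.125), np.float64(556.25)) (np.float64(246.875), np.float64(271.875)) 517.3412204234122 259.6240660024907
redbright 396 (np.float64(485.9375), np.float64(554.6875)) (np.float64(256.25), np.float64(268.75)) 519.7088068181819 262.4723800505051
red col [[86, 188, 208], [72, 175, 205], [74, 132, 159], [96, 92, 90], [106, 101, 100], [116, 111, 108], [111, 108, 107], [107, 104, 105], [8, 7, 87], [6, 5, 91], [6, 11, 100], [8, 17, 137], [2, 13, 176], [12, 22, 189], [23, 37, 200], [24, 33, 202], [26, 33, 201], [21, 33, 200], [18, 29, 199], [19, 29, 199], [11, 26, 198], [14, 25, 197], [6, 20, 196], [2, 22, 188], [38, 37, 159], [100, 98, 114], [155, 151, 147], [182, 177, 173], [180, 175, 172], [168, 164, 159]]
plate col gray (u=262) [(78, 148), (79, 149), (80, 154), (81, 178), (82, 198), (83, 197), (84, 198), (85, 176), (86, 108), (87, 115), (88, 130), (89, 129), (90, 127), (91, 129), (92, 181), (93, 202), (94, 202), (95, 203), (96, 202), (97,
[... 1012 characters left out ...]
49), (296, 149), (297, 151), (298, 150), (299, 149), (300, 151), (301, 151), (302, 151), (303, 151), (304, 152), (305, 153)]
jig [ 0.51895558 -0.10915782  0.42474974] 24.336367619360136 [-0.4 -0.6  0.3  0.4 -0.1  0.3  0.2 -0. ]
base corners [105.5  94. ] [-61.   93.2] [110.6 -92.7] [-60.2 -93.7]
outer wall [-35.9  80.9] [39.3 81.4] hingeward wall [-35.6  24.6] [39.9 25.1] nest top [-38.9 -11. ] [ 42.2 -10.5]
dots 0.04688967879458797 24.69060279400987
tool y ang 24.825049563261917 front dots in tool [1.24325519e-02 1.84885725e-04 1.73313436e-06]
pocket [ 0.49855698 -0.0640563 ] knob [ 0.58000208 -0.08154761] handle [0.46126259 0.01840204] [[ 0.91114189 -0.41209277]
 [ 0.41209277  0.91114189]]
```

```bash
cat >> fit2.py <<'E'
k=1.5625
L=lambda u,v,z:loc((u+.2)*k,(v+.2)*k,z)
print("floor x",L(225.7,110,38),L(230.5,110,38),L(290.7,110,38),"walls y",[L(262,v,62)[1] for v in(80.6,85.3,133.7,138.5)],"floor far",L(262,91.6,38),L(262,131.6,38))
E
python3 fit2.py|tail -1; python3 - <<'E'
import cv2
im=cv2.imread("pics/w5r.png")
cv2.imwrite("pics/w5c.png",cv2.resize(im[70:175,205:305],(760,798)[::1] if 0 else (570,598),interpolation=cv2.INTER_CUBIC))
E
```

```text
floor x [-43.   48.2] [-37.   48.3] [38.8 48.8] walls y [np.float64(82.3), np.float64(77.1), np.float64(21.6), np.float64(15.8)] floor far [ 2.5 70.7] [ 2.9 21.5]
```

View pics/w5c.png

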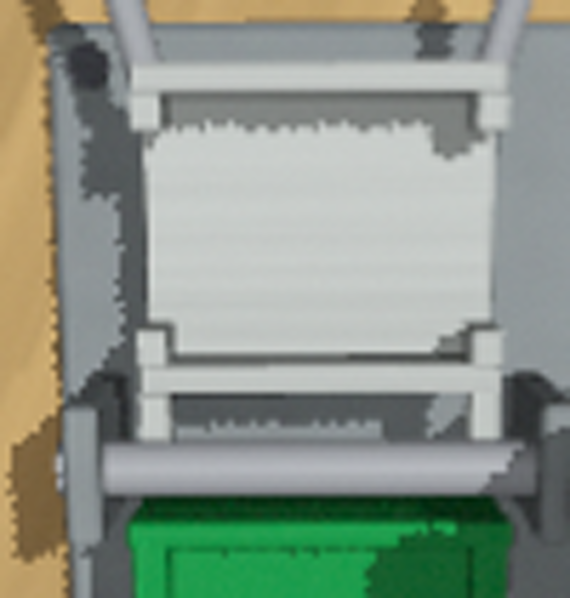

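The fitted wall positions agree with the given sizes to within 1 mm. The body's underside works out about 65 mm behind the tips, so it clears the bracket. Moving above the pocket.

Emit:
arm_command(
  deltas=[0, 0, 0, -0.015, 0.035, 0, 40, 0, 0, 0, -0.029, 0.0695, 0, 40, 0, 0, 0, -0.029, 0.0695, 0, 40, 0, 0, 0, -0.029, 0.0695, -0.04, 40, 0, 0, 0, -0.029, 0.0695, -0.08, 40, 0, 0, 0, -0.029, 0.0695, -0.12, 40, 0, 0, 0, -0.029, 0.0695, -0.15, 40, 0, 0, 0, -0.029, 0.0695, -0.17, 40, 0, 0, 0, -0.029, 0.0695, -0.17, 40, 0, 0, 0, -0.029, 0.0695, -0.17, 40, 0, 0, 0, -0.029, 0.0695, -0.17, 40, 0, 0, 0, -0.029, 0.0695, -0.17, 40],
)

```text
clock: 9.85
position: [0.4987, -0.0592, 0.0812]
ee_rot: [1.694, 2.643, 0.001]
force: [0.9, 0.4, -1.4]
width: 0.65
gripper_force: 25.0
```

Emit:
arm_command(
  deltas=[0, 0, 0, -0.001, 0.0005, -0.01, 40, 0, 0, 0, -0.001, 0.0005, -0.018, 40, 0, 0, 0, -0.001, 0.0005, -0.022, 40, 0, 0, 0, -0.001, 0.0005, -0.026, 40, 0, 0, 0, -0.001, 0.0005, -0.03, 40, 0, 0, 0, -0.001, 0.0005, -0.03, 40],
)

```text
clock: 10.45
position: [0.4965, -0.0587, 0.0493]
ee_rot: [-1.695, -2.644, 0.0]
force: [0.1, -0.5, -2.6]
width: 0.65
gripper_force: 25.0
```

Emit:
arm_command(
  deltas=[0, 0, 0, 0, 0, -0.004, 40, 0, 0, 0, 0, 0, -0.008, 40, 0, 0, 0, 0, 0, -0.012, 40, 0, 0, 0, 0, 0, -0.015, 40, 0, 0, 0, 0, 0, -0.015, 40],
)

```text
clock: 10.95
position: [0.4964, -0.0588, 0.0344]
ee_rot: [-1.695, -2.644, 0.001]
force: [-1.2, 0.4, -2.0]
width: 0.649
gripper_force: 25.0
```

Inside the pocket with no jam. Down the last few millimetres, then release.

Emit:
arm_command(
  deltas=[0, 0, 0, 0, 0, -0.0015, 40, 0, 0, 0, 0, 0, -0.003, 40, 0, 0, 0, 0, 0, -0.003, 40],
)

```text
clock: 11.25
position: [0.4966, -0.0588, 0.0317]
ee_rot: [-1.695, -2.645, 0.0]
force: [-0.9, -0.9, -2.6]
width: 0.65
gripper_force: 25.0
```

Emit:
arm_command(
  deltas=[0, 0, 0, 0, 0, 0, 66, 0, 0, 0, 0, 0, 0, 72, 0, 0, 0, 0, 0, 0, 80, 0, 0, 0, 0, 0, 0, 80, 0, 0, 0, 0, 0, 0, 80, 0, 0, 0, 0, 0, 0.01, 80, 0, 0, 0, 0, 0, 0.04, 80, 0, 0, 0, 0, 0, 0.09, 80, 0, 0, 0, 0, 0, 0.14, 80, 0, 0, 0, 0, 0, 0.17, 80, 0, 0, 0, 0, 0, 0.17, 80, 0, 0, 0, 0, 0, 0.17, 80],
)

```text
clock: 12.45
position: [0.4971, -0.059, 0.2029]
ee_rot: [1.695, 2.643, 0.001]
force: [-0.6, -0.3, -0.8]
width: 0.873
gripper_force: 0.0
```

```bash
python3 - <<'E'
from h import *
s=sensors.observe();c=optics.calibration("wrist");im=optics.get_image("wrist");ct=optics.calibration("top");t=optics.get_image("top");cv2.imwrite("pics/w6.png",im);cv2.imwrite("pics/t6.png",t)
print(s["clock"],s["position"])
A=np.array([[.9111,-.4121],[.4121,.9111]]);q=np.array([.51896,-.10916])
for c,im in((c,im),(ct,t)):
  b=im.astype(int);m=((b[...,0]-b[...,2]>50)&(b[...,0]-b[...,1]>30)).astype(np.uint8)
  n,_,st,ce=cv2.connectedComponentsWithStats(m)
  for i in range(1,n):
    if st[i,4]>3:
      w=at_z(c,ce[i],.066)[:2];l=A.T@(w-q)*1e3
      if abs(l[0])<70 and -60<l[1]<160:print(st[i,4],ce[i].round(1),l.round(1))
E
```

```text
12.45 [ 0.4971169  -0.05896902  0.20286935]
1047 [257.5  95.2] [ -1.2 139.6]
45 [237.2 165.4] [-22.7  67.8]
46 [281.3 165.5] [24.3 67.9]
38 [238.  197.5] [-22.5  31.7]
36 [280.9 197.4] [24.7 32. ]
5 [260.8 199.6] [24.  67.2]
97 [242.  217.7] [ -1.3 139.2]
```

The dots average (+0.9, 49.8) mm in the jig frame with the correct spacing at z = 66 mm, so the mould is seated. Next, the knob.

Emit:
arm_command(
  deltas=[0, 0, -0.09, 0.02, -0.005, 0.02, 50, 0, 0, -0.18, 0.04, -0.01, 0.02, 50, 0, 0, -0.27, 0.06, -0.015, 0.02, 50, 0, 0, -0.36, 0.083, -0.0225, 0.02, 50, 0, 0, -0.45, 0.083, -0.0225, 0.02, 50, 0, 0, -0.54, 0.083, -0.0225, 0.02, 50, 0, 0, -0.63, 0.083, -0.0225, 0.02, 50, 0, 0, -0.72, 0.083, -0.0225, 0.02, 50, 0, 0, -0.81, 0.083, -0.0225, 0, 50, 0, 0, -0.9, 0.083, -0.0225, 0, 50, 0, 0, -1, 0.083, -0.0225, 0, 50, 0, 0, -1, 0.083, -0.0225, 0, 50, 0, 0, -1, 0.083, -0.0225, 0, 50, 0, 0, -1, 0.083, -0.0225, 0, 50],
)

```text
clock: 13.95
position: [0.5795, -0.0812, 0.2014]
ee_rot: [-3.068, -0.677, 0.001]
force: [1.3, -0.4, 0.2]
width: 0.544
gripper_force: 0.0
```

```bash
python3 - <<'E'
from h import *
s=sensors.observe();c=optics.calibration("wrist");im=optics.get_image("wrist");cv2.imwrite("pics/w7.png",im)
p=s["position"];print(s["clock"],p,s["ee_rot"],s["joints"])
for (w) in((.58,-.0815,.153),):print(proj(c,w))
b=im.astype(int);m=((b[...,2]>150)&(b[...,1]<70)).astype(np.uint8)
n,_,st,ce=cv2.connectedComponentsWithStats(m)
for i in range(1,n):
    if st[i,4]>20:
        print(st[i],ce[i],at_z(c,ce[i],.153)); r=cv2.minAreaRect(np.argwhere(_==i)[:,::-1].astype(np.float32));print(r,[at_z(c,q,.153)[:2].round(4).tolist() for q in cv2.boxPoints(r)])
E
```

```text
13.95 [ 0.579482   -0.08117052  0.20135285] [-3.06753414e+00 -6.76891082e-01  1.33239463e-03] [ 0.35452427  0.4197573  -0.42836776  1.66029364  0.19060233  1.10394659
 -1.26375949]
[[260.05656218 205.89622519]]
[252 177  16  40 612] [259.46078431 195.75490196] [ 0.58749465 -0.07751894  0.153     ]
((259.5, 196.5), (39.0, 15.0), 90.0) [[0.5989, -0.0659], [0.6037, -0.0764], [0.5745, -0.0902], [0.5695, -0.0793]]
```

The knob's visible end matches the prediction to within 1 mm. Descend and grip.

Emit:
arm_command(
  deltas=[0, 0, 0, 0.0005, -0.0003, -0.04, 50, 0, 0, 0, 0.0005, -0.0003, -0.07, 50, 0, 0, 0, 0.0005, -0.0003, -0.085, 50, 0, 0, 0, 0.0005, -0.0003, -0.092, 50, 0, 0, 0, 0.0005, -0.0003, -0.092, 50, 0, 0, 0, 0.0005, -0.0003, -0.092, 30, 0, 0, 0, 0.0005, -0.0003, -0.092, 20, 0, 0, 0, 0.0005, -0.0003, -0.092, 8, 0, 0, 0, 0.0005, -0.0003, -0.092, 8, 0, 0, 0, 0.0005, -0.0003, -0.092, 8, 0, 0, 0, 0.0005, -0.0003, -0.092, 8, 0, 0, 0, 0.0005, -0.0003, -0.092, 8],
  force=45,
)

```text
clock: 15.2
position: [0.5802, -0.0812, 0.1102]
ee_rot: [-3.069, -0.672, -0.0]
force: [-1.5, 1.0, 4.6]
width: 0.148
gripper_force: 45.0
```

Emit:
arm_command(
  deltas=[0, 0, 0, 0, 0, 0.005, 8, 0, 0, 0, 0, 0, 0.01, 8, 0, 0, 0, 0, 0, 0.015, 8, 0, 0, 0, 0, 0, 0.016, 8, 0, 0, 0, 0, 0, 0.016, 8, 0, 0, 0, 0, 0, 0.016, 8],
)

```text
clock: 15.8
position: [0.58, -0.0813, 0.1255]
ee_rot: [-3.069, -0.672, 0.001]
force: [2.7, 3.1, -11.6]
width: 0.147
gripper_force: 45.0
```

Emit:
arm_command(
  deltas=[0, 0, 0.08, 0, 0, 0, 8, 0, 0, 0.16, 0, 0, 0, 8, 0, 0, 0.24, 0, 0, 0, 8, 0, 0, 0.32, 0, 0, 0, 8, 0, 0, 0.4, 0, 0, 0, 8, 0, 0, 0.48, 0, 0, 0, 8, 0, 0, 0.56, 0, 0, 0, 8, 0, 0, 0.64, 0, 0, 0, 8, 0, 0, 0.71, 0, 0, 0, 8, 0, 0, 0.764, 0, 0, 0, 8, 0, 0, 0.764, 0, 0, 0, 8, 0, 0, 0.764, 0, 0, 0, 8],
)

```text
clock: 17.0
position: [0.5809, -0.0817, 0.1257]
ee_rot: [2.154, 2.286, 0.002]
force: [4.0, 3.6, -11.9]
width: 0.15
gripper_force: 45.0
```

Emit:
arm_command(
  deltas=[0, 0, 0, 0, 0, -0.002, 8, 0, 0, 0, 0, 0, -0.004, 8, 0, 0, 0, 0, 0, -0.0055, 8, 0, 0, 0, 0, 0, -0.0065, 8, 0, 0, 0, 0, 0, -0.0065, 8, 0, 0, 0, 0, 0, -0.0065, 8],
)

```text
clock: 17.6
position: [0.5809, -0.0817, 0.1195]
ee_rot: [2.153, 2.286, 0.001]
force: [5.4, 2.0, -10.1]
width: 0.148
gripper_force: 45.0
```

Emit:
arm_command(
  deltas=[0, 0, 0, 0, 0, -0.0008, 8, 0, 0, 0, 0, 0, -0.0015, 8, 0, 0, 0, 0, 0, -0.0015, 8],
)

```text
clock: 17.9
position: [0.581, -0.0817, 0.1187]
ee_rot: [2.153, 2.286, 0.001]
force: [2.8, 1.9, -0.3]
width: 0.145
gripper_force: 45.0
```

Force dropped to about zero at 9 mm of lift, so the pin rests on the notch floor. Release gently and rise.

Emit:
arm_command(
  deltas=[0, 0, 0, 0, 0, 0, 18, 0, 0, 0, 0, 0, 0, 25, 0, 0, 0, 0, 0, 0, 45, 0, 0, 0, 0, 0, 0, 45, 0, 0, 0, 0, 0, 0, 45, 0, 0, 0, 0, 0, 0.02, 45, 0, 0, 0, 0, 0, 0.06, 45, 0, 0, 0, 0, 0, 0.1, 45, 0, 0, 0, 0, 0, 0.1, 45, 0, 0, 0, 0, 0, 0.1, 45],
)

```text
clock: 18.9
position: [0.5807, -0.0816, 0.2186]
ee_rot: [2.153, 2.286, 0.001]
force: [-0.4, -0.0, -0.2]
width: 0.491
gripper_force: 0.0
```

```bash
python3 - <<'E'
from h import *
s=sensors.observe();print(s["clock"],s["position"],s["ee_rot"]);im=optics.get_image("wrist");t=optics.get_image("scene");tp=optics.get_image("top")
o=np.zeros((600,800,3),np.uint8);o[:300,:400]=cv2.resize(im,(400,300));o[:300,400:]=cv2.resize(t[165:240,180:280],(400,300),interpolation=cv2.INTER_CUBIC);o[300:,200:600]=cv2.resize(tp[155:230,235:335],(400,300),interpolation=cv2.INTER_CUBIC)
cv2.imwrite("pics/w8.png",o)
E
```

```text
18.9 [ 0.58065119 -0.08164188  0.21860748] [2.15284968e+00 2.28553281e+00 1.30849130e-03]
```

View pics/w8.png

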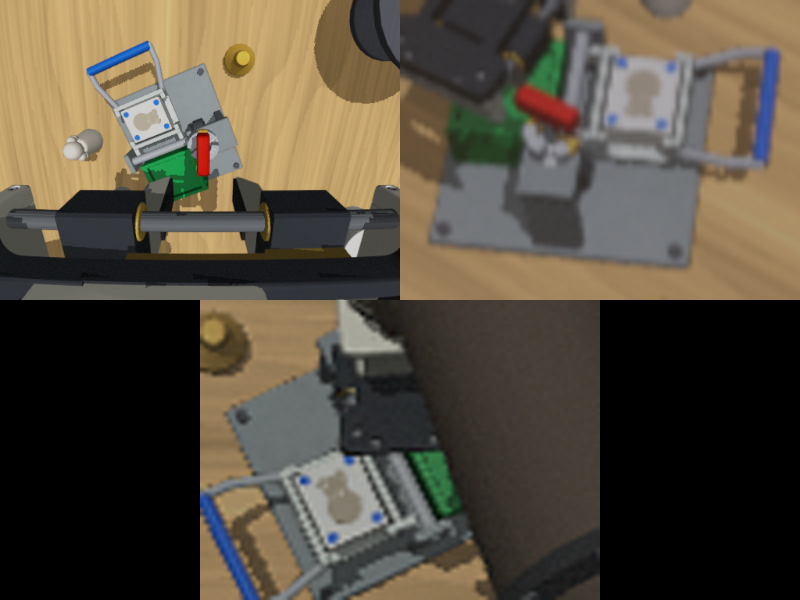

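Left: wrist view, with the red knob at (204,155) parked at the twisted angle. Right: scene view, with the knob up and turned. The mould is seated in the pocket with its four dots visible. Now go to the handle.

Emit:
arm_command(
  deltas=[0, 0, -0.08, -0.03, 0.025, 0, 36, 0, 0, -0.16, -0.06, 0.05, 0, 36, 0, 0, -0.24, -0.09, 0.075, 0, 36, 0, 0, -0.32, -0.1197, 0.0996, 0, 36, 0, 0, -0.4, -0.1197, 0.0996, -0.02, 36, 0, 0, -0.48, -0.1197, 0.0996, -0.04, 36, 0, 0, -0.56, -0.1197, 0.0996, -0.06, 36, 0, 0, -0.64, -0.1197, 0.0996, -0.08, 36, 0, 0, -0.71, -0.1197, 0.0996, -0.1, 36, 0, 0, -0.764, -0.1197, 0.0996, -0.11, 36, 0, 0, -0.764, -0.1197, 0.0996, -0.11, 36, 0, 0, -0.764, -0.1197, 0.0996, -0.11, 36, 0, 0, -0.764, -0.1197, 0.0996, -0.11, 36],
)

```text
clock: 20.35
position: [0.4607, 0.0182, 0.1082]
ee_rot: [-3.068, -0.675, -0.001]
force: [0.3, 0.6, 0.5]
width: 0.392
gripper_force: 0.0
```

```bash
python3 - <<'E'
from h import *
s=sensors.observe();c=optics.calibration("wrist");im=optics.get_image("wrist");cv2.imwrite("pics/w9.png",im)
print(s["clock"],s["position"],s["ee_rot"])
b=im.astype(int);m=((b[...,0]-b[...,2]>50)&(b[...,0]-b[...,1]>30)).astype(np.uint8)
n,lab,st,ce=cv2.connectedComponentsWithStats(m);A=np.array([[.9111,-.4121],[.4121,.9111]])
for i in range(1,n):
    if st[i,4]>100: print(st[i],(A.T@(at_z(c,ce[i],.064)[:2]-[.51896,-.10916])*1e3).round(1))
print(A.T@(s["position"][:2]-np.array([.51896,-.10916])))
E
```

```text
20.35 [0.46071547 0.01815185 0.10817822] [-3.06829256e+00 -6.74610047e-01 -5.70080571e-04]
[ 252  149   16  114 1568] [  3.  139.9]
[-0.00060138  0.1399964 ]
```

Emit:
arm_command(
  deltas=[0, 0, 0, 0, 0, -0.03, 36, 0, 0, 0, 0, 0, -0.06, 36, 0, 0, 0, 0, 0, -0.075, 36, 0, 0, 0, 0, 0, -0.081, 36, 0, 0, 0, 0, 0, -0.081, 36, 0, 0, 0, 0, 0, -0.081, 20, 0, 0, 0, 0, 0, -0.081, 8, 0, 0, 0, 0, 0, -0.081, 8, 0, 0, 0, 0, 0, -0.081, 8, 0, 0, 0, 0, 0, -0.081, 8],
  force=15,
)

```text
clock: 21.4
position: [0.4611, 0.0179, 0.0274]
ee_rot: [3.069, 0.671, 0.002]
force: [-0.4, -1.0, 5.8]
width: 0.124
gripper_force: 15.0
```

```bash
python3 -c "
import numpy as np
for t0,t1 in((0,1.5),(1.5,2.6),(2.6,3.16)):
  n=20
  for t in np.linspace(t0,t1,n+1)[1:]:
    s=.14*(np.cos(t)-np.cos(t0));print(f'0, 0, 0, {-.4121*s:.4f}, {.9111*s:.4f}, {.14*(np.sin(t)-np.sin(t0)):.4f}, 8',end=', ')
  print()
"
```

```text
0, 0, 0, 0.0002, -0.0004, 0.0105, 8, 0, 0, 0, 0.0006, -0.0014, 0.0209, 8, 0, 0, 0, 0.0015, -0.0032, 0.0312, 8, 0, 0, 0, 0.0026, -0.0057, 0.0414, 8, 0, 0, 0, 0.0040, -0.0089, 0.0513, 8, 0, 0, 0, 0.0057, -0.0127, 0.0609, 8, 0, 0, 0, 0.0078, -0.0172, 0.0702, 8, 0, 0, 0, 0.0101, -0.0223, 0.0790, 8, 0, 0, 0, 0.0127, -0.0280, 0.0875, 8, 0, 0, 0, 0.0155, -0.0342, 0.0954, 8, 0, 0, 0, 0.0185, -0.0410, 0.1028, 8, 0, 0, 0, 0.0218, -0.0483, 0.1097, 8, 0, 0, 0, 0.0253, -0.0560, 0.1159, 8, 0, 0, 0, 0.0290, -0.0641, 0.1214, 8, 0, 0, 0, 0.0328, -0.0726, 0.1263, 8, 0, 0, 0, 0.0368, -0.0813, 0.1305, 8, 0, 0, 0, 0.0409, -0.0904, 0.1339, 8, 0, 0, 0, 0.0451, -0.0996, 0.1366, 8, 0, 0, 0, 0.0493, -0.1090, 0.1385, 8, 0, 0, 0, 0.0536, -0.1185, 0.1396, 8, 
0, 0, 0, 0.0032, -0.0070, 0.0003, 8, 0, 0, 0, 0.0063, -0.0140, 0.0002, 8, 0, 0, 0, 0.0095, -0.0210, -0.0003, 8, 0, 0, 0, 0.0127, -0.0280, -0.0012, 8, 0, 0, 0, 0.0158, -0.0349, -0.0026, 8, 0, 0, 0, 0.0189, -0.0417, -0.0043, 8, 0, 0, 0, 0.0219, -0.0484, -0.0065, 8, 0, 0, 0, 0.0249, -0.0551, -0.0091, 8, 0, 0, 0, 0.0278, -0.0615, -0.0121, 8, 0, 0, 0, 0.0307, -0
[... 459 characters left out ...]
035, -0.0068, 8, 0, 0, 0, 0.0023, -0.0051, -0.0103, 8, 0, 0, 0, 0.0030, -0.0067, -0.0139, 8, 0, 0, 0, 0.0037, -0.0081, -0.0174, 8, 0, 0, 0, 0.0043, -0.0095, -0.0211, 8, 0, 0, 0, 0.0048, -0.0107, -0.0247, 8, 0, 0, 0, 0.0054, -0.0119, -0.0285, 8, 0, 0, 0, 0.0059, -0.0129, -0.0322, 8, 0, 0, 0, 0.0063, -0.0139, -0.0360, 8, 0, 0, 0, 0.0067, -0.0148, -0.0398, 8, 0, 0, 0, 0.0070, -0.0156, -0.0436, 8, 0, 0, 0, 0.0073, -0.0162, -0.0474, 8, 0, 0, 0, 0.0076, -0.0168, -0.0513, 8, 0, 0, 0, 0.0078, -0.0173, -0.0552, 8, 0, 0, 0, 0.0080, -0.0177, -0.0591, 8, 0, 0, 0, 0.0081, -0.0180, -0.0630, 8, 0, 0, 0, 0.0082, -0.0182, -0.0669, 8, 0, 0, 0, 0.0083, -0.0182, -0.0708, 8, 0, 0, 0, 0.0082, -0.0182, -0.0747, 8,
```

Emit:
arm_command(
  deltas=[0, 0, 0, 0.0, -0.0005, 0.0105, 8, 0, 0, 0, 0.0005, -0.0015, 0.021, 8, 0, 0, 0, 0.0015, -0.003, 0.031, 8, 0, 0, 0, 0.0025, -0.0055, 0.0415, 8, 0, 0, 0, 0.0025, -0.0055, 0.0415, 8],
)

```text
clock: 21.9
position: [0.4634, 0.0119, 0.0698]
ee_rot: [3.069, 0.67, 0.002]
force: [2.6, -0.8, -1.7]
width: 0.125
gripper_force: 15.0
```

Emit:
arm_command(
  deltas=[0, 0, 0, 0.0015, -0.003, 0.01, 8, 0, 0, 0, 0.003, -0.007, 0.0195, 8, 0, 0, 0, 0.005, -0.0115, 0.029, 8, 0, 0, 0, 0.0075, -0.0165, 0.0375, 8, 0, 0, 0, 0.01, -0.0225, 0.046, 8, 0, 0, 0, 0.013, -0.0285, 0.054, 8, 0, 0, 0, 0.016, -0.0355, 0.0615, 8, 0, 0, 0, 0.019, -0.0425, 0.0685, 8, 0, 0, 0, 0.0225, -0.0505, 0.0745, 8, 0, 0, 0, 0.0265, -0.0585, 0.08, 8, 0, 0, 0, 0.03, -0.067, 0.085, 8, 0, 0, 0, 0.034, -0.0755, 0.089, 8, 0, 0, 0, 0.038, -0.0845, 0.0925, 8, 0, 0, 0, 0.0425, -0.094, 0.095, 8, 0, 0, 0, 0.0465, -0.1035, 0.097, 8, 0, 0, 0, 0.051, -0.113, 0.098, 8, 0, 0, 0, 0.051, -0.113, 0.098, 8],
)

```text
clock: 23.6
position: [0.5157, -0.1015, 0.1675]
ee_rot: [3.069, 0.669, 0.004]
force: [2.9, 2.5, 8.2]
width: 0.121
gripper_force: 15.0
```

Emit:
arm_command(
  deltas=[0, 0, 0, 0.003, -0.007, 0.0003, 8, 0, 0, 0, 0.0065, -0.014, 0.0002, 8, 0, 0, 0, 0.0095, -0.021, -0.0003, 8, 0, 0, 0, 0.0125, -0.028, -0.001, 8, 0, 0, 0, 0.016, -0.035, -0.0025, 8, 0, 0, 0, 0.019, -0.0415, -0.0045, 8, 0, 0, 0, 0.022, -0.0485, -0.0065, 8, 0, 0, 0, 0.025, -0.055, -0.009, 8, 0, 0, 0, 0.028, -0.0615, -0.012, 8, 0, 0, 0, 0.0305, -0.068, -0.0155, 8, 0, 0, 0, 0.0335, -0.074, -0.019, 8, 0, 0, 0, 0.036, -0.08, -0.0235, 8, 0, 0, 0, 0.0385, -0.0855, -0.0275, 8, 0, 0, 0, 0.041, -0.091, -0.0325, 8, 0, 0, 0, 0.0435, -0.0965, -0.0375, 8, 0, 0, 0, 0.046, -0.1015, -0.043, 8, 0, 0, 0, 0.048, -0.106, -0.049, 8, 0, 0, 0, 0.05, -0.1105, -0.0545, 8, 0, 0, 0, 0.052, -0.1145, -0.061, 8, 0, 0, 0, 0.0535, -0.1185, -0.0675, 8],
)

```text
clock: 25.6
position: [0.5676, -0.2193, 0.0983]
ee_rot: [-3.069, -0.671, 0.0]
force: [5.2, 1.3, -0.5]
width: 0.128
gripper_force: 15.0
```

Emit:
arm_command(
  deltas=[0, 0, 0, 0.001, -0.002, -0.0035, 8, 0, 0, 0, 0.0015, -0.0035, -0.007, 8, 0, 0, 0, 0.0025, -0.005, -0.0105, 8, 0, 0, 0, 0.003, -0.0065, -0.014, 8, 0, 0, 0, 0.0035, -0.008, -0.0175, 8, 0, 0, 0, 0.0045, -0.0095, -0.021, 8, 0, 0, 0, 0.005, -0.0105, -0.0245, 8, 0, 0, 0, 0.0055, -0.012, -0.0285, 8, 0, 0, 0, 0.006, -0.013, -0.032, 8, 0, 0, 0, 0.0065, -0.014, -0.036, 8, 0, 0, 0, 0.0065, -0.015, -0.04, 8, 0, 0, 0, 0.007, -0.0155, -0.0435, 8, 0, 0, 0, 0.0075, -0.016, -0.0475, 8, 0, 0, 0, 0.0075, -0.017, -0.0515, 8, 0, 0, 0, 0.008, -0.0175, -0.055, 8, 0, 0, 0, 0.008, -0.0175, -0.059, 8, 0, 0, 0, 0.008, -0.018, -0.063, 8, 0, 0, 0, 0.008, -0.018, -0.067, 8, 0, 0, 0, 0.008, -0.018, -0.07, 8, 0, 0, 0, 0.008, -0.018, -0.072, 8],
)

```text
clock: 27.6
position: [0.5757, -0.2376, 0.0267]
ee_rot: [3.068, 0.671, 0.0]
force: [3.3, -2.4, 0.2]
width: 0.129
gripper_force: 15.0
```

Emit:
arm_command(
  deltas=[0, 0, 0, 0, 0, 0, 8, 0, 0, 0, 0, 0, 0, 8, 0, 0, 0, 0, 0, 0, 8],
)

```text
clock: 27.9
position: [0.5757, -0.2376, 0.027]
ee_rot: [3.068, 0.671, 0.001]
force: [4.3, -2.5, -0.4]
width: 0.123
gripper_force: 15.0
```

Emit:
arm_command(
  deltas=[0, 0, 0, 0, 0, -0.001, 8, 0, 0, 0, 0, 0, -0.002, 8, 0, 0, 0, 0, 0, -0.002, 8],
)

```text
clock: 28.2
position: [0.5757, -0.2376, 0.025]
ee_rot: [3.068, 0.67, 0.001]
force: [3.4, -4.3, -0.5]
width: 0.125
gripper_force: 15.0
```

Emit:
arm_command(
  deltas=[0, 0, 0, 0, 0, -0.001, 8, 0, 0, 0, 0, 0, -0.002, 8, 0, 0, 0, 0, 0, -0.003, 8, 0, 0, 0, 0, 0, -0.003, 8],
)

```text
clock: 28.6
position: [0.5759, -0.2376, 0.0238]
ee_rot: [3.067, 0.67, 0.001]
force: [-2.9, -2.4, 17.6]
width: 0.128
gripper_force: 15.0
```

Now there is a firm stop (17.6 N upward). Ease off, open and rise straight up.

Emit:
arm_command(
  deltas=[0, 0, 0, 0, 0, 0.0015, 8, 0, 0, 0, 0, 0, 0.0015, 16, 0, 0, 0, 0, 0, 0.0015, 24, 0, 0, 0, 0, 0, 0.0015, 36, 0, 0, 0, 0, 0, 0.0015, 36, 0, 0, 0, 0, 0, 0.0015, 36, 0, 0, 0, 0, 0, 0.02, 36, 0, 0, 0, 0, 0, 0.06, 36, 0, 0, 0, -0.02, -0.02, 0.11, 36, 0, 0, 0, -0.05, -0.06, 0.16, 36, 0, 0, 0, -0.08, -0.1, 0.19, 36, 0, 0, 0, -0.11, -0.14, 0.19, 36, 0, 0, 0, -0.15, -0.18, 0.19, 36, 0, 0, 0, -0.18, -0.22, 0.19, 36, 0, 0, 0, -0.18, -0.22, 0.19, 36, 0, 0, 0, -0.18, -0.22, 0.19, 36],
)

```text
clock: 30.2
position: [0.3899, -0.4627, 0.2115]
ee_rot: [3.071, 0.656, -0.005]
force: [-0.1, 0.5, -0.5]
width: 0.394
gripper_force: 0.0
```

```bash
python3 - <<'E'
from h import *
s=sensors.observe();print(s["clock"],s["position"],s["force"])
q=np.array([.51896,-.10916]);A=np.array([[.9111,-.4121],[.4121,.9111]])
for n in("top","scene"):
  c=optics.calibration(n);im=optics.get_image(n);cv2.imwrite(f"pics/{n}9.png",im);b=im.astype(int)
  for nm,m,z in(("blue",(b[...,0]-b[...,2]>50)&(b[...,0]-b[...,1]>30),.064),("red",(b[...,2]-b[...,1]>70)&(b[...,2]-b[...,0]>70),.162)):
    N,lab,st,ce=cv2.connectedComponentsWithStats(m.astype(np.uint8))
    for i in range(1,N):
      l=A.T@(at_z(c,ce[i],z)[:2]-q)*1e3
      if st[i,4]>4 and abs(l[0])<120 and abs(l[1])<200: 
        e=np.argwhere(lab==i)[:,::-1].astype(np.float32); P=[(A.T@(at_z(c,k,z)[:2]-q)*1e3) for k in e]; C=np.cov(np.array(P).T);w,v=np.linalg.eigh(C);print(n,nm,st[i,4],l.round(1),"axis",np.arctan2(v[1,1],v[0,1]).round(2))
# handle z by triangulation check: project expected
    
t=cv2.imread("pics/top9.png");sc=cv2.imread("pics/scene9.png")
o=np.hstack([cv2.resize(t[155:235,240:340],(400,320),interpolation=cv2.INTER_CUBIC),cv2.resize(sc[155:235,165:265],(400,320),interpolation=cv2.INTER_CUBIC)]);cv2.imwrite("pics/final.png",o)
E
```

```text
30.2 [ 0.38985576 -0.46270284  0.21151505] [-0.0626836   0.45600503 -0.45859896]
top blue 83 [   3.3 -140.5] axis -3.12
top red 61 [67.7  1.2] axis 1.16
scene blue 82 [   1.4 -140.7] axis -3.13
scene red 66 [69.  1.] axis 1.2
```

```bash
python3 -c "
from cell import arm;print(arm.sign_off())"
```

```text
the job is handed in; nothing more can be done
None
```

I handed the job in at about 30 s: the knob is parked (turn about 1.18 rad), the plate is fully over against its stop and the robot is clear. The mould in the nest is hidden under the plate, so its final position was not seen directly.

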